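# Clear and flip open the label box

### The job

Get the label box ready for use: it is the wider of the two grey boxes with hinged lids. Push the small carton that stands before it aside along the table, to the left or right, until no part of it stands in front of that box; then flip its lid up by the front lip with the fingertips and over past upright so that it rests open by itself. Only push and flip: grip or lift nothing, do not tip the carton over, keep the narrower box shut and leave the other things where they are.

Things in the scene. Friction and masses are not known exactly. Their poses are not given: they have to be found in the camera images.
- wide_box: folded-sheet box of grey painted metal, 150 mm wide (its y), 110 mm deep (its x), 75 mm high, walls 3 mm, fixed to the table; origin at the centre of its underside, -x is the front (towards the robot, turned by its yaw), +x the back where the lid is hinged along the top edge; a roll of labels stands inside. This is the box to open; it and the narrow box may stand on either side
- wide_box_hinge (a point): middle of the hinge line of the wide box's lid: 55 mm behind the box's centre, 75 mm above the table; the hinge line runs along the box's y
- wide_box_lip (a point): middle of the front edge of the wide box's lid, 132 mm from the hinge line; it moves with the lid. Shut, the lid is a flat plate 154 mm wide and 6 mm thick, underside 75.5 mm above the table, that overhangs the box's front wall by 22 mm as a lip to get the fingertips under; the upper 3 mm stop 4 mm short of the front edge
- wide_box_lid (a joint): angle of the wide box's lid: 0 shut, grows as the front rises, 1.57 upright, stop at 2.0 leaning back open. The lid weighs 0.24 kg (about 1.3 N at the lip), its hinge is loose with slight damping: it falls shut below about 1.5 and falls back to the stop beyond 1.65
- narrow_box: folded-sheet box of grey painted metal, 90 mm wide (its y), 110 mm deep (its x), 75 mm high, walls 3 mm, fixed to the table; origin at the centre of its underside, -x is the front (towards the robot, turned by its yaw), +x the back where the lid is hinged; not to be opened
- narrow_box_lid (a joint): angle of the narrow box's lid, 0 shut; it has the same lid and lip as the wide box, 94 mm wide
- carton: small brown carton, 65 mm (its x) by 89 mm (its y) by 63 mm high, 0.14 to 0.28 kg, standing loose on the table in front of the wide box, about 10 to 40 mm before its lip; origin at the centre of its underside
- staple_box: a small green staple box, 38x75x24 mm, lying between the two grey boxes; to be left alone; origin at the centre of its underside
- marker: a white marker, 137 mm long, 18 mm thick, lying behind between the boxes; to be left alone; origin at the centre of its underside
- date_stamp: a black self-inking date stamp, 58x46x93 mm, standing to the left; to be left alone; origin at the centre of its underside
- mailer: a small brown padded mailer, 84x103x17 mm, lying to the left; to be left alone; origin at the centre of its underside
- calculator: a grey calculator, 119x69x18 mm, lying to the right; to be left alone; origin at the centre of its underside
- wood_stamp: a wooden hand stamp, 64x32x78 mm, standing at the right; to be left alone; origin at the centre of its underside
There are look-alikes about, which are no part of the job. What is shaped like the wide_box but green is not meant.

How it is judged:
By the outcome, as a careful person would: the job done as asked, in the order asked, and still so for the second after the job is handed in, with the robot touching nothing.
It also fails if it takes over 51 s, if anything falls off the work surface, if the arm or the gripper's body presses on something with over 40 N, if the wrist force passes 120 N, or if a joint passes its speed limit or range.

### The arm

A 6-joint arm with a two-finger parallel gripper is mounted at the origin on a cart in front of the work surface, level with it; the furniture and walls round the work are solid. World frame = base frame: x ahead of the robot, y to its left, z up, the work surface at z = 0. Lengths are in mm, angles in rad, forces in N, time in s.
With the tool pointing down it reaches from about 225 to 875 mm from the base axis. Payload 3.4 kg.
Tool frame: the origin (TCP) lies midway between the tips of the shut fingers; the grasp point (between the pads) lies 19 mm behind it; z points along the fingers, y is the line along which they close (so a half turn about z gives the same grasp; the last joint's range is limited). The gripper opens to 85 mm and grips with 20 to 120 N. Pads are 22 mm wide; open, the fingers measure 114 mm over their backs; the gripper's body (76 mm by 85 mm) begins 54 mm behind the grasp point. The pads swing forward as they close: fully open they stand 13 mm farther back than shut.
Start: joints at [1.098, 0.276, 1.505, -0, 1.361, -0.121], TCP at [198.156, 539.812, 231.328] pointing down, gripper open.
Joint ranges: [-2.89, 2.89], [-0.75, 2.08], [0.22, 2.7], [-1.18, 4.32], [0.11, 2.71], [-2.7, 2.7]. Speed limits (rad/s): [2.57, 2.57, 3.14, 3.14, 3.14, 3.14].

### API

Orientations are given as a unit quaternion [w, x, y, z].
In Python, from workcell import r gives the robot as it stands. The module is installed in compiled form; this text tells all that it offers.
- The arm moves only by the tool step_arm, never from a script. Its argument "moves" is a list of rows, each a list of 3 entries, a list of its own where there are three numbers: the shift along the tool's x, y, z in cm, then the turn, a rotation vector about the tool's x, y, z in rad, then the finger opening in cm, from 0 to 8.54. In form: [[[tx, ty, tz], [wx, wy, wz], gripper], ...]. A call has 1 to 12 rows; each row shifts and turns the commanded pose from where the row before left it, along the tool's axes as they then stand; what a row does not reach is not made up. A row lasts 1/8 s, in which the tool goes at most 62.5 mm and 10.7 degrees, less where a joint would pass 70% of its speed; a pose out of reach is approached as far as the arm can. A call with a gripper value outside its range is refused whole. The fingers move at their own pace and stop on an object; "newtons" is the grip in N (left out, the last holds). Time passes only in rows, so rows that do not move let the fingers close. It gives the time, the measured TCP pose, the force, the opening and the grip force at its end, in the units of the state.
- r.get_state(): the state, without advancing time (a new reading comes with each control period).
- r.grab_frame(name): name is "scene" or "top" or "wrist"; returns a dict with "color" (400x640x3 uint8, blue, green, red), "range_z" (400x640 float32, mm along the optical axis (not along the pixel's ray), 0 where there is no reading), "mtx" (3x3 intrinsics, pixels), "position" and "orientation" of the camera in the world. Camera axes: x right, y down, z forward; pixel columns grow to the right and rows downward; lengths in mm; the calibration is good to about 2 mm. A picture is of the moment at which its call begins.
- r.hand_in(): hands the job in; it is judged then, once.
Trained networks look in a picture, given as the dict that the camera call returned (one of the last four; its "shot" number tells which), for a name from the list of things; names that differ only in an ending like _2 or _b are one class to them, and where a whole thing is asked for, a point or a joint stands for the part that bears it (a point fixed in the world has none). Each returns a list of dicts, best first, with "confidence" (0 to 1); they miss things now and then, are a little off and sometimes report something else, mostly with a low value. They report only what shows in the picture. A call takes as long as a camera call. They do not tell look-alikes from the thing itself.
- r.find_in(picture, name): "bbox" ([left, top, right, bottom] in pixels, round what is visible of it).
The state is a dict: "clock": time; "joint_pos": joint angles; "qvel": joint speeds; "joint_torque": joint torques, N m; "tool_pos": TCP position; "tcp_rot": TCP orientation; "force": force on the tool from outside, world axes, zero at the start; "moment": the same for the moment, N m; "finger_gap": finger opening in mm; "grip_force": force on a finger pad.
Only numpy, scipy, OpenCV 4.12 (cv2) and the standard library are available. Lean on these libraries where they do the work, as an engineer would, in place of code of your own. Each camera call takes 0.05 s, during which the arm holds its last target. There are 200 camera calls.

## Working session

There is one attempt and no reset: what is moved stays moved. The work goes in short steps, Python scripts to look and compute and a tool call to move; the robot and the scene stay as the last step left them, time stands still between calls to the robot, and variables do not carry over. Pictures are saved under pics/ and viewed, at most 10 in all, crops included, and the job is handed in when it is done.

Besides the shell and the picture viewer there is one more tool, called after "Emit:" as a command line: name --argument value ..., lists and objects as JSON in quotes. step_arm: Moves the arm, as the interface text tells. Its arguments: {"type":"object","properties":{"moves":{"type":"array","items":{"type":"array"}},"newtons":{"type":"number"}},"required":["moves"]}

```bash
mkdir -p pics; cat > h.py <<'E'
import numpy as np, cv2
from scipy.spatial.transform import Rotation as R
from workcell import r
def rot(q): return R.from_quat([q[1],q[2],q[3],q[0]])
def cloud(f):
    z=f["range_z"]; K=f["mtx"]; v,u=np.mgrid[:z.shape[0],:z.shape[1]]
    p=np.stack([(u-K[0,2])/K[0,0]*z,(v-K[1,2])/K[1,1]*z,z],-1)
    w=rot(f["orientation"]).apply(p.reshape(-1,3)).reshape(p.shape)+np.array(f["position"])
    w[z==0]=np.nan
    return w
E
python3 - <<'E'
from h import *
s=r.get_state(); print(s["clock"],s["tool_pos"],s["tcp_rot"])
for n in ["top","scene"]:
    f=r.grab_frame(n); w=cloud(f); np.save(n+".npy",w); cv2.imwrite(f"pics/{n}.png",f["color"])
    print(n,f["position"])
    for o in ["wide_box","narrow_box","carton","staple_box","marker","date_stamp","mailer","calculator","wood_stamp"]:
        for d in r.find_in(f,o)[:3]:
            b=[int(x) for x in d["bbox"]]; q=w[b[1]:b[3],b[0]:b[2]].reshape(-1,3); q=q[q[:,2]>8]
            print(o,round(d["confidence"],2),b,np.nanpercentile(q,[3,50,97],axis=0).round().tolist() if len(q) else None)
E
```

```text
0.0 [197.87751119 539.29188623 230.42246642] [-2.73456988e-04  1.74969226e-01  9.84573454e-01 -8.99551446e-04]
top [ 471.62057378   38.6936065  1294.22939947]
wide_box 0.93 [364, 175, 422, 233] [[471.0, -251.0, 53.0], [544.0, -174.0, 83.0], [613.0, -99.0, 88.0]]
wide_box 0.59 [206, 218, 267, 271] [[363.0, 232.0, 46.0], [429.0, 307.0, 82.0], [497.0, 383.0, 87.0]]
narrow_box 0.62 [360, 178, 420, 234] [[467.0, -248.0, 51.0], [541.0, -171.0, 83.0], [613.0, -93.0, 88.0]]
carton 0.64 [353, 226, 382, 251] [[409.0, -139.0, 46.0], [444.0, -98.0, 52.0], [478.0, -61.0, 58.0]]
staple_box 0.82 [328, 193, 352, 206] [[552.0, -45.0, 18.0], [569.0, -13.0, 26.0], [588.0, 19.0, 30.0]]
marker 0.62 [333, 131, 338, 173] [[662.0, -12.0, 12.0], [728.0, -5.0, 17.0], [791.0, 2.0, 22.0]]
date_stamp 0.85 [189, 174, 212, 196] [[594.0, 400.0, 14.0], [619.0, 411.0, 90.0], [644.0, 440.0, 97.0]]
mailer 0.59 [158, 197, 191, 229] [[483.0, 473.0, 9.0], [519.0, 518.0, 15.0], [558.0, 564.0, 21.0]]
calculator 0.8 [457, 179, 487, 221] [[514.0, -491.0, 11.0], [567.0, -451.0, 17.0], [622.0, -409.0, 22.0]]
wood_stamp 0.82 [44
[... 462 characters left out ...]
60, 192, 379, 211] [[201.0, -122.0, 26.0], [216.0, 483.0, 616.0], [452.0, 531.0, 635.0]]
staple_box 0.67 [303, 200, 327, 222] [[541.0, -38.0, 12.0], [567.0, 9.0, 24.0], [591.0, 113.0, 85.0]]
marker 0.64 [258, 191, 296, 206] [[664.0, -7.0, 9.0], [728.0, 3.0, 15.0], [791.0, 11.0, 21.0]]
date_stamp 0.74 [214, 273, 241, 311] [[596.0, 411.0, 13.0], [615.0, 440.0, 76.0], [648.0, 451.0, 95.0]]
mailer 0.85 [214, 319, 267, 364] [[481.0, 483.0, 8.0], [519.0, 529.0, 14.0], [560.0, 571.0, 20.0]]
calculator 0.9 [352, 132, 386, 157] [[516.0, -488.0, 8.0], [570.0, -442.0, 14.0], [626.0, -400.0, 20.0]]
wood_stamp 0.58 [325, 129, 342, 150] [[667.0, -397.0, 11.0], [695.0, -373.0, 21.0], [725.0, -359.0, 73.0]]
```

```bash
python3 - <<'E'
from h import *
im=cv2.imread("pics/top.png"); cv2.imwrite("pics/topc.png",cv2.resize(im[100:300,140:500],None,fx=2.2,fy=2.2,interpolation=cv2.INTER_CUBIC))
w=np.load("top.npy")
for nm,b,zr in [("wide",[355,170,430,245],(74,95)),("carton",[345,215,395,260],(48,70))]:
    q=w[b[1]:b[3],b[0]:b[2]].reshape(-1,3); q=q[(q[:,2]>zr[0])&(q[:,2]<zr[1])]
    m=cv2.minAreaRect(q[:,:2].astype(np.float32)); print(nm,m,cv2.boxPoints(m).round().tolist(),np.median(q[:,2]))
q=w[100:300,140:500].reshape(-1,3); print(np.nanmedian(q[:,2]))
E
```

```text
wide ((545.8618774414062, -177.4310760498047), (154.47891235351562, 138.34490966796875), 69.7703857421875) [[454.0, -226.0], [584.0, -274.0], [637.0, -129.0], [508.0, -81.0]] 82.88313954734667
carton ((441.8002014160156, -99.3211669921875), (85.13105773925781, 63.72134780883789), 59.87539291381836) [[393.0, -120.0], [448.0, -152.0], [491.0, -78.0], [436.0, -47.0]] 52.637744058953785
2.01629568697183
```

View pics/topc.png

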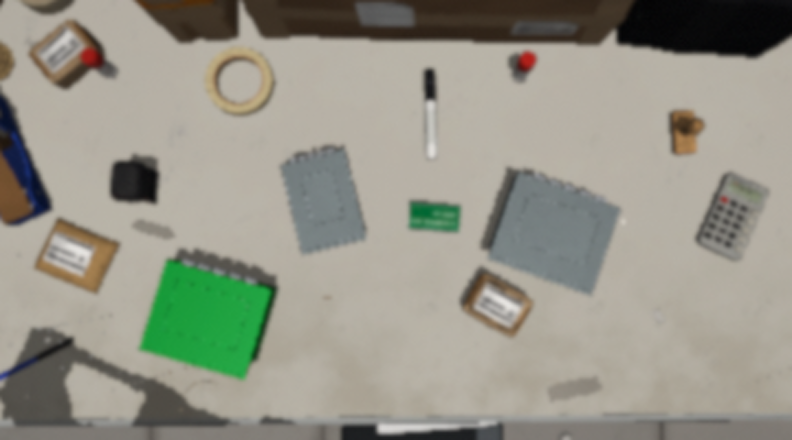

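The picture shows the grey wide box at crop (555,230), with the brown carton before its left half at (497,303). The narrow grey box is at (322,200). The green look-alike is at (208,318). I'll go above a start point to the right of the carton, then push left.

Emit:
step_arm --moves '[[[-3,-4,0],[0,0,0],4],[[-3,-4,0],[0,0,0],4],[[-3,-4,0],[0,0,0],4],[[-3,-4,0],[0,0,0],4],[[-3,-4,0],[0,0,0],4],[[-3,-4,0],[0,0,0],4],[[-3,-4,0],[0,0,0],4],[[-3,-4,0],[0,0,0],4],[[-3,-4,0],[0,0,0],4],[[-3,-4,0],[0,0,0],4],[[-3,-4,0],[0,0,0],4],[[-3,-4,0],[0,0,0],4]]'

```text
clock: 2.5
tool_pos: [371.0, -36.5, 231.6]
tcp_rot: [0.001, 0.175, 0.985, 0.0]
force: [0.7, -0.5, 0.6]
finger_gap: 40.1
grip_force: 0.0
```

Emit:
step_arm --moves '[[[-3,-4,0],[0,0,0],4],[[-3,-4,0],[0,0,0],4],[[-3,-4,0],[0,0,0],4],[[0,0,0],[0,0,0.157],4],[[0,0,0],[0,0,0.157],4],[[0,0,0],[0,0,0.157],4],[[0,0,0],[0,0,0.157],4],[[0,0,0],[0,0,0.157],4],[[0,0,0],[0,0,0.157],4],[[0,0,0],[0,0,0.157],4],[[0,0,0],[0,0,0.157],4],[[0,0,0],[0,0,0.157],4]]'

```text
clock: 4.0
tool_pos: [413.8, -178.5, 231.4]
tcp_rot: [0.0, 0.774, 0.633, 0.0]
force: [0.4, -0.3, 0.3]
finger_gap: 40.1
grip_force: 0.0
```

```bash
python3 - <<'E'
from h import *
s=r.get_state(); print(s["clock"],s["tool_pos"],s["joint_pos"],rot(s["tcp_rot"]).as_matrix().round(3))
f=r.grab_frame("wrist"); w=cloud(f); cv2.imwrite("pics/w1.png",f["color"]); print(f["position"])
z=w[...,2]
for nm,zr in [("lid",(74,92)),("carton",(45,70))]:
    m=((z>zr[0])&(z<zr[1])).astype(np.uint8); m=cv2.morphologyEx(m,cv2.MORPH_OPEN,np.ones((5,5)))
    n,l,st,c=cv2.connectedComponentsWithStats(m)
    for i in range(1,n):
        if st[i,4]>800:
            q=w[l==i]; b=cv2.minAreaRect(q[:,:2].astype(np.float32)); print(nm,st[i].tolist(),cv2.boxPoints(b).round().tolist(),np.array(b[1]).round(),np.median(q[:,2]).round(1))
E
```

```text
4.0 [ 413.83807912 -178.50185149  231.37984372] [-5.61902572e-01  8.66728077e-02  1.74829121e+00  1.01851094e-04
  1.30640372e+00 -3.62719519e-01] [[ 0.198  0.98   0.   ]
 [ 0.98  -0.198 -0.   ]
 [ 0.     0.    -1.   ]]
[ 427.23963441 -113.6722545   373.82824863]
lid [368, 66, 166, 171, 20605] [[456.0, -223.0], [585.0, -271.0], [639.0, -126.0], [509.0, -78.0]] [155. 138.] 81.7
carton [295, 52, 77, 96, 4972] [[394.0, -117.0], [449.0, -150.0], [493.0, -77.0], [438.0, -44.0]] [85. 64.] 51.2
```

View pics/w1.png

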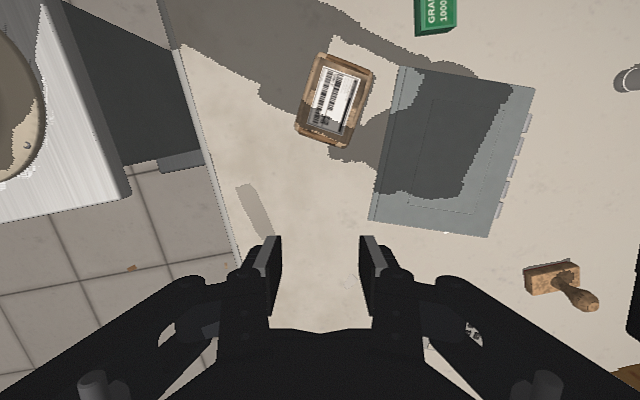

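The wrist view agrees with the top view. The carton is at about (335,100) and the wide lid at (455,150), with the fingers in line with the carton's right end. Lowering, then pushing left.

Emit:
step_arm --moves '[[[0,0,4],[0,0,0.157],4],[[0,0,5],[0,0,0],4],[[0,0,5],[0,0,0],4],[[0,0,4],[0,0,0],4],[[0,0,2.7],[0,0,0],4],[[1,0,0],[0,0,0],4],[[1,0,0],[0,0,0],4],[[1,0,0],[0,0,0],4],[[0.8,0,0],[0,0,0],4],[[0.8,0,0],[0,0,0],4]]'

```text
clock: 5.3
tool_pos: [430.6, -135.2, 25.1]
tcp_rot: [0.001, 0.82, 0.573, 0.0]
force: [-0.3, -1.0, 0.7]
finger_gap: 40.1
grip_force: 0.7
```

Emit:
step_arm --moves '[[[0.9,0,0],[0,0,0],4],[[0.9,0,0],[0,0,0],4],[[1,0,0],[0,0,0],4],[[1,0,0],[0,0,0],4],[[1,0,0],[0,0,0],4],[[1,0,0],[0,0,0],4],[[1,0,0],[0,0,0],4],[[1,0,0],[0,0,0],4],[[0.6,0,0],[0,0,0],4],[[0.4,0,0],[0,0,0],4]]'

```text
clock: 6.55
tool_pos: [460.0, -52.2, 24.2]
tcp_rot: [-0.0, 0.82, 0.573, -0.0]
force: [-0.4, -1.2, -0.2]
finger_gap: 40.1
grip_force: 0.5
```

```bash
cat > m.py <<'E'
from h import *
s=r.get_state(); print(s["clock"],s["tool_pos"].round(1),s["joint_pos"].round(3))
f=r.grab_frame("top"); w=cloud(f); cv2.imwrite("pics/t2.png",cv2.resize(f["color"][150:280,260:460],None,fx=4,fy=4,interpolation=cv2.INTER_CUBIC))
bx=np.array([.937,-.348]);by=np.array([.348,.937]);L=np.array([482.5,-150.5])
z=w[...,2]; xy=w[...,:2]
m=(z>40)&(z<62)&(xy[...,0]>380)&(xy[...,0]<545)&(xy[...,1]>-90)&(xy[...,1]<100)
q=xy[m]; print(m.sum())
if m.sum()>20:
    b=cv2.minAreaRect(q.astype(np.float32)); p=cv2.boxPoints(b)
    print(p.round(),b[1],"by min",((p-L)@by).round(), "bx",((p-L)@bx).round())
E
python3 m.py
```

```text
6.55 [460.  -52.2  24.2] [-0.264  0.334  2.033  0.     0.775  0.087]
267
[[436.   3.]
 [497. -18.]
 [514.  29.]
 [452.  50.]] (49.50885009765625, 64.63983154296875) by min [128. 129. 179. 177.] bx [-97. -32. -33. -98.]
```

The carton lies with its right end about 13 mm past the lid's edge. I'll push it a touch further, back off, raise and turn.

Emit:
step_arm --moves '[[[0.8,0,0],[0,0,0],4],[[0,0,0],[0,0,0],4],[[-1,0,0],[0,0,0],4],[[-2,0,0],[0,0,0],4],[[0,0,-3],[0,0,0],4],[[0,0,-5],[0,0,-0.15],4],[[0,0,-5],[0,0,-0.17],4],[[0,0,0],[0,0,-0.18],4],[[0,0,0],[0,0,-0.18],4],[[0,0,0],[0,0,-0.18],4],[[0,0,0],[0,0,-0.18],4],[[0,0,0],[0,0,-0.18],4]]'

```text
clock: 8.1
tool_pos: [451.9, -74.0, 154.2]
tcp_rot: [-0.0, 0.341, 0.94, -0.0]
force: [-0.2, 0.4, -0.5]
finger_gap: 39.8
grip_force: 0.0
```

Emit:
step_arm --moves '[[[0,0,0],[0,0,-0.18],4],[[0,0,0],[0,0,-0.17],4],[[0,-3,0],[0,0,0],4],[[0,-3,0],[0,0,0],4],[[0,0,0],[0,-0.15,0],4],[[0,0,0],[0,-0.15,0],4],[[0,0,0],[0,-0.15,0],4]]'

```text
clock: 8.98
tool_pos: [431.2, -130.5, 154.8]
tcp_rot: [0.222, 0.171, 0.959, -0.04]
force: [0.4, 0.9, -0.2]
finger_gap: 40.2
grip_force: 0.0
```

```bash
cat > k.py <<'E'
from h import *
from scipy.optimize import least_squares
s=r.get_state(); j=s["joint_pos"]; print(s["clock"],s["tool_pos"].round(1),j.round(3),rot(s["tcp_rot"]).as_matrix().round(3).tolist(),s["force"].round(1))
D=[(.276,1.505,1.361,570.8,231.3),(.0867,1.7483,1.3064,445.3,231.4),(.334,2.033,.775,457.8,24.2),
 (j[1],j[2],j[4],np.sqrt(s["tool_pos"][0]**2+s["tool_pos"][1]**2-69.4**2),s["tool_pos"][2])]
def fk(p,a,b,c):
    a1,a2,a3,ph,d,L=p; t=a+b+c
    return np.array([a1+a2*np.sin(a)+a3*np.sin(a+b+ph)+L*np.sin(t), d+a2*np.cos(a)+a3*np.cos(a+b+ph)+L*np.cos(t)])
o=least_squares(lambda p:np.concatenate([fk(p,*d[:3])-d[3:] for d in D]),[0,400,400,0,300,220])
print(o.x.round(2),o.fun.round(1))
for tilt in (.5,.6,.7,.8,.9):
  for R_,Z in ((425,110),(480,55),(490,140),(560,205),(640,195)):
    g=least_squares(lambda q:(fk(o.x,q[0],q[1],np.pi-tilt-q[0]-q[1])-[R_,Z])/100,[.2,1.8])
    print(tilt,R_,Z,g.x.round(2),"j5",round(np.pi-tilt-g.x.sum(),2),round(g.cost,4))
E
python3 k.py; python3 m.py
```

```text
8.975 [ 431.2 -130.5  154.8] [-0.501 -0.056  2.213  0.126  0.536 -1.813] [[-0.843, 0.346, 0.412], [0.31, 0.938, -0.153], [-0.44, -0.001, -0.898]] [ 0.4  0.9 -0.2]
[2.6000e-01 6.3004e+02 4.2516e+02 1.4000e-01 1.4820e+02 3.7622e+02] [-0.  -0.   0.   0.   0.  -0.  -0.   0.1]
0.5 425 110 [-0.02  2.37] j5 0.29 0.0
0.5 480 55 [0.18 2.37] j5 0.09 0.0
0.5 490 140 [0.03 2.21] j5 0.4 0.0
0.5 560 205 [0.05 1.99] j5 0.61 0.0
0.5 640 195 [0.18 1.86] j5 0.6 0.0
0.6 425 110 [-0.03  2.46] j5 0.11 0.0
0.6 480 55 [0.2  2.46] j5 -0.11 0.0
0.6 490 140 [0.01 2.3 ] j5 0.23 0.0
0.6 560 205 [0.02 2.07] j5 0.45 0.0
0.6 640 195 [0.15 1.95] j5 0.44 0.0
0.7 425 110 [-0.01  2.55] j5 -0.09 0.0
0.7 480 55 [0.25 2.55] j5 -0.36 0.0
0.7 490 140 [0.01 2.39] j5 0.04 0.0
0.7 560 205 [0.   2.16] j5 0.28 0.0
0.7 640 195 [0.14 2.04] j5 0.26 0.0
0.8 425 110 [0.04 2.65] j5 -0.35 0.0
0.8 480 55 [0.34 2.66] j5 -0.66 0.0
0.8 490 140 [0.03 2.48] j5 -0.17 0.0
0.8 560 205 [0.   2.25] j5 0.09 0.0
0.8 640 195 [0.13 2.13] j5 0.08 0.0
0.9 425 110 [0.18 2.78] j5 -0.71 0.0
0.9 480 55 [0.52 2.79] j5 -1.07 0.0
0.9 490 140 [0.09 2.58] j5 -0.42 0.0
0.9 560 205 [0.01 2.34] j5 -0.11 0.0
0.9 640 195 [0.15 2.22] j5 -0.12 0.0
8.975 [ 431.2 -130.5  154.8] [-0.501 -0.056  2.213  0.126  0.536 -1.813]
545
[[426. -22.]
 [486. -45.]
 [517.  35.]
 [456.  58.]] (85.74163055419922, 64.4171142578125) by min [101. 100. 186. 187.] bx [-98. -33. -33. -97.]
```

```bash
cat > p.py <<'E'
from h import *
from scipy.optimize import least_squares
P=[.26,630.04,425.16,.14,148.2,376.22]
def fk(p,a,b,c):
    a1,a2,a3,ph,d,L=p; t=a+b+c
    return np.array([a1+a2*np.sin(a)+a3*np.sin(a+b+ph)+L*np.sin(t), d+a2*np.cos(a)+a3*np.cos(a+b+ph)+L*np.cos(t)])
for T in (.4,.455):
    d=np.array([np.sin(T),-np.cos(T)]); n=np.array([np.cos(T),np.sin(T)]); a=np.pi/2-T
    for deg in (-20,0,5,10,15,20,30,40,50,60,67,75,80,85,90,95,100,106):
        t=np.radians(max(deg,0))
        s0=16/np.sin(T)
        if t<a: C=np.array([132-132*np.cos(t),75+132*np.sin(t)])+d*(s0+(17-s0)*min(t/a,1))
        else: C=np.array([132-115*np.cos(t),75+115*np.sin(t)])
        if deg<0: C=C+[-45,0]
        c=C-11*n; w=np.array([482.5,-150.5])+c[0]*np.array([.937,-.348])
        Rr=np.sqrt(w@w-69.4**2)
        g=least_squares(lambda q:(fk(P,q[0],q[1],np.pi-T-q[0]-q[1])-[Rr,c[1]])/100,[.2,1.8])
        print(T,deg,"tcp bx,z",c.round(),"tool xz shift frame: along n",round(c@n,0),"along d",round(c@d,0),g.x.round(2),"j5",round(np.pi-T-g.x.sum(),2))
s=r.get_state(); q=s["tool_pos"]; e=np.array(q[:2])-[482.5,-150.5]
c=np.array([e@[.937,-.348],q[2]]); print("now bx,by,z",c[0],e@[.348,.937],c[1]); 
E
python3 p.py
```

```text
0.4 -20 tcp bx,z [-39.  33.] tool xz shift frame: along n -23.0 along d -46.0 [0.21 2.35] j5 0.18
0.4 0 tcp bx,z [ 6. 33.] tool xz shift frame: along n 18.0 along d -28.0 [0.26 2.26] j5 0.22
0.4 5 tcp bx,z [ 6. 46.] tool xz shift frame: along n 23.0 along d -40.0 [0.24 2.24] j5 0.26
0.4 10 tcp bx,z [ 6. 59.] tool xz shift frame: along n 29.0 along d -52.0 [0.21 2.22] j5 0.31
0.4 15 tcp bx,z [ 8. 72.] tool xz shift frame: along n 36.0 along d -63.0 [0.19 2.2 ] j5 0.35
0.4 20 tcp bx,z [11. 85.] tool xz shift frame: along n 43.0 along d -74.0 [0.17 2.18] j5 0.39
0.4 30 tcp bx,z [ 19. 109.] tool xz shift frame: along n 60.0 along d -93.0 [0.14 2.13] j5 0.47
0.4 40 tcp bx,z [ 31. 131.] tool xz shift frame: along n 80.0 along d -108.0 [0.13 2.07] j5 0.54
0.4 50 tcp bx,z [ 46. 151.] tool xz shift frame: along n 101.0 along d -121.0 [0.12 2.02] j5 0.6
0.4 60 tcp bx,z [ 63. 167.] tool xz shift frame: along n 124.0 along d -129.0 [0.13 1.96] j5 0.65
0.4 67 tcp bx,z [ 77. 177.] tool xz shift frame: along n 140.0 along d -133.0 [0.14 1.92] j5 0.68
0.4 75 tcp bx,z [ 92. 182.] tool xz shift frame:
[... 1780 characters left out ...]
ong d -122.0 [0.14 1.93] j5 0.62
0.455 80 tcp bx,z [102. 183.] tool xz shift frame: along n 172.0 along d -120.0 [0.15 1.91] j5 0.63
0.455 85 tcp bx,z [112. 185.] tool xz shift frame: along n 182.0 along d -117.0 [0.16 1.89] j5 0.64
0.455 90 tcp bx,z [122. 185.] tool xz shift frame: along n 191.0 along d -113.0 [0.18 1.87] j5 0.64
0.455 95 tcp bx,z [132. 185.] tool xz shift frame: along n 200.0 along d -108.0 [0.19 1.85] j5 0.64
0.455 100 tcp bx,z [142. 183.] tool xz shift frame: along n 208.0 along d -102.0 [0.21 1.83] j5 0.65
0.455 106 tcp bx,z [154. 181.] tool xz shift frame: along n 218.0 along d -95.0 [0.23 1.81] j5 0.65
now bx,by,z -62.581861314714 2.0568895843544803 150.60934628285406
```

Emit:
step_arm --moves '[[[0.7,0,2],[0,0.055,0],4],[[0.7,0,2.5],[0,0,0],4],[[0.7,0,2.5],[0,0,0],4],[[0.8,0,2.5],[0,0,0],4],[[0,0,2],[0,0,0],4],[[0,0,0],[0,0,0],4]]'

```text
clock: 9.78
tool_pos: [449.1, -136.3, 35.8]
tcp_rot: [0.191, 0.172, 0.966, -0.034]
force: [-0.1, 0.2, 0.2]
finger_gap: 40.1
grip_force: 0.0
```

```bash
python3 p.py | tail -1; python3 - <<'E'
from h import *
s=r.get_state(); print(s["clock"],s["joint_pos"].round(3),rot(s["tcp_rot"]).as_matrix().round(3).tolist(),s["force"].round(1))
f=r.grab_frame("wrist"); cv2.imwrite("pics/w3.png",f["color"])
E
```

```text
now bx,by,z -36.20775522269831 1.6488262224507748 35.773742630428146
9.775 [-0.483  0.211  2.321  0.225  0.227 -1.911] [[-0.868, 0.345, 0.358], [0.319, 0.939, -0.131], [-0.381, 0.001, -0.925]] [-0.1  0.2  0.2]
```

View pics/w3.png

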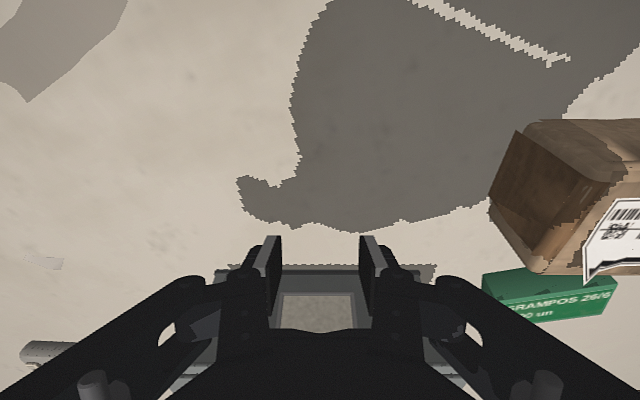

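The wrist view shows the fingers (272,260 and 368,260) centred before the lid, with the carton clear at (560,190). Inserting the tips under the lip.

Emit:
step_arm --moves '[[[-1,0,0.48],[0,0,0],4],[[-1,0,0.48],[0,0,0],4],[[-0.9,0,0.45],[0,0,0],4],[[-0.6,0,0.3],[0,0,0],4],[[-0.3,0,0.15],[0,0,0],4],[[0,0,0],[0,0,0],4]]'

```text
clock: 10.58
tool_pos: [488.0, -150.1, 33.9]
tcp_rot: [0.192, 0.172, 0.966, -0.034]
force: [0.1, 0.1, -1.4]
finger_gap: 39.7
grip_force: 0.0
```

```bash
python3 p.py | tail -1
```

```text
now bx,by,z 4.979004874447994 2.304132242255104 33.90322282916648
```

Emit:
step_arm --moves '[[[-0.4,0,-1.0],[0,0,0],4],[[-0.5,0,-1.15],[0,0,0],4],[[-0.6,0,-1.1],[0,0,0],4],[[-0.7,0,-1.1],[0,0,0],4],[[0,0,0],[0,0,0],4]]'

```text
clock: 11.2
tool_pos: [492.1, -151.9, 84.4]
tcp_rot: [0.194, 0.171, 0.965, -0.035]
force: [-1.4, 1.1, -0.9]
finger_gap: 40.0
grip_force: 0.7
```

```bash
python3 p.py | tail -1;  python3 - <<'E'
from h import *
f=r.grab_frame("scene"); cv2.imwrite("pics/s4.png",cv2.resize(f["color"][110:250,260:430],None,fx=4,fy=4,interpolation=cv2.INTER_CUBIC))
E
```

```text
now bx,by,z 9.48099444907528 2.081552156691971 84.39447836451767
```

View pics/s4.png

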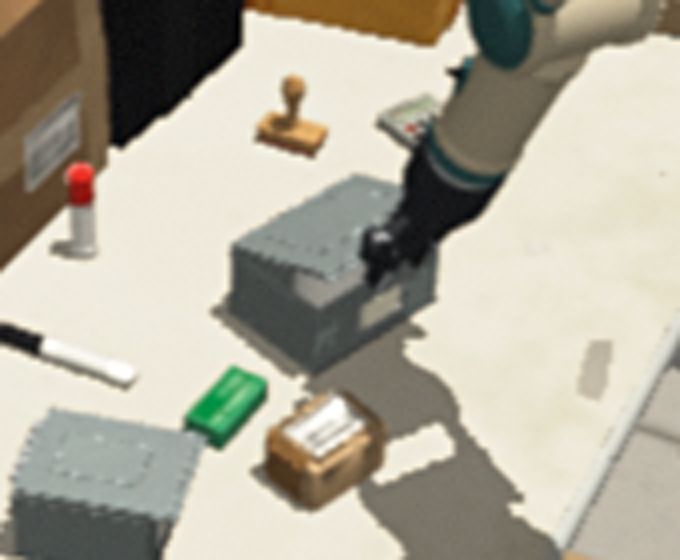

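The scene view shows the lid lifting on the fingertips at (330,250), with the carton standing clear at (325,445). Continuing along the arc.

Emit:
step_arm --moves '[[[-0.9,0,-0.95],[0,0,0],4],[[-0.9,0,-0.95],[0,0,0],4],[[-1,0,-0.75],[0,0,0],4],[[-1,0,-0.75],[0,0,0],4],[[-1.05,0,-0.65],[0,0,0],4],[[-1.05,0,-0.65],[0,0,0],4],[[-1.15,0,-0.4],[0,0,0],4],[[-1.15,0,-0.4],[0,0,0],4],[[-0.8,0,-0.2],[0,0,0],4],[[-0.8,0,-0.2],[0,0,0],4],[[0,0,0],[0,0,0],4]]'

```text
clock: 12.62
tool_pos: [556.6, -175.6, 175.8]
tcp_rot: [0.194, 0.172, 0.965, -0.034]
force: [0.3, 0.5, 0.7]
finger_gap: 40.0
grip_force: 0.2
```

```bash
python3 p.py | tail -1;  python3 - <<'E'
from h import *
f=r.grab_frame("scene"); cv2.imwrite("pics/s5.png",cv2.resize(f["color"][110:250,260:430],None,fx=4,fy=4,interpolation=cv2.INTER_CUBIC))
E
```

```text
now bx,by,z 78.13940358815998 2.2911241109988003 175.82555021798146
```

View pics/s5.png

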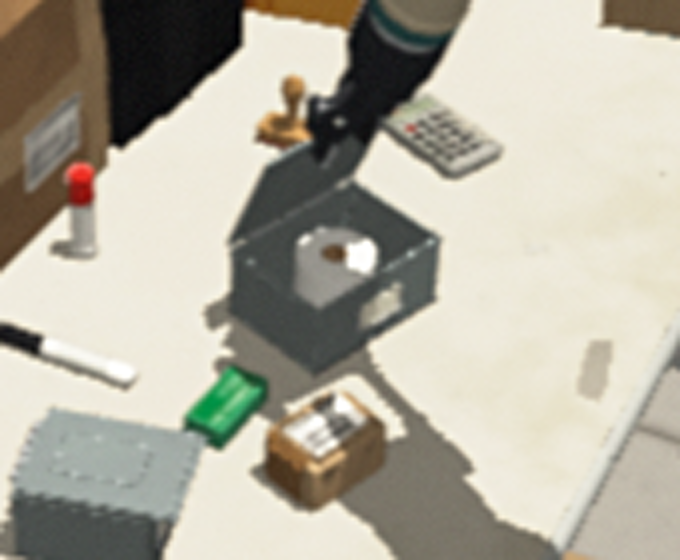

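The lid at (290,180) is most of the way up on the fingertips, with the label roll visible. I'll push it past upright, then withdraw.

Emit:
step_arm --moves '[[[-0.8,0,0.05],[0,0,0],4],[[-0.8,0,0.05],[0,0,0],4],[[-0.95,0,0.25],[0,0,0],4],[[-0.95,0,0.25],[0,0,0],4],[[-0.95,0,0.4],[0,0,0],4],[[-0.95,0,0.4],[0,0,0],4],[[-0.9,0,0.6],[0,0,0],4],[[-0.6,0,0.4],[0,0,0],4],[[0,0,0],[0,0,0],4],[[0,0,0],[0,0,0],4]]'

```text
clock: 13.92
tool_pos: [623.9, -200.2, 179.5]
tcp_rot: [0.193, 0.172, 0.965, -0.034]
force: [-0.8, -1.4, 0.2]
finger_gap: 40.1
grip_force: 0.0
```

Emit:
step_arm --moves '[[[1,0,-1],[0,0,0],4],[[2,0,-3],[0,0,0],4],[[3,0,-4],[0,0,0],4],[[3,0,-4],[0,0,0],4],[[3,0,-3],[0,0,0],4],[[3,0,-2],[0,0,0],4],[[0,0,0],[0,0,0],4],[[0,0,0],[0,0,0],4],[[0,0,0],[0,0,0],4]]'

```text
clock: 15.05
tool_pos: [433.3, -130.3, 278.7]
tcp_rot: [0.193, 0.172, 0.965, -0.034]
force: [0.8, -0.2, -0.3]
finger_gap: 39.9
grip_force: 0.0
```

```bash
python3 m.py; python3 p.py | tail -1;  python3 - <<'E'
from h import *
f=r.grab_frame("scene"); cv2.imwrite("pics/s6.png",cv2.resize(f["color"][110:250,260:430],None,fx=4,fy=4,interpolation=cv2.INTER_CUBIC))
E
```

```text
15.05 [ 433.3 -130.3  278.7] [-0.489 -0.152  1.926  0.064  0.977 -1.734]
542
[[426. -21.]
 [486. -44.]
 [517.  35.]
 [457.  58.]] (85.05443572998047, 64.55738067626953) by min [102. 101. 186. 187.] bx [-98. -33. -32. -97.]
now bx,by,z -53.066728046135346 1.8039310848813979 278.53305626839517
```

View pics/s6.png

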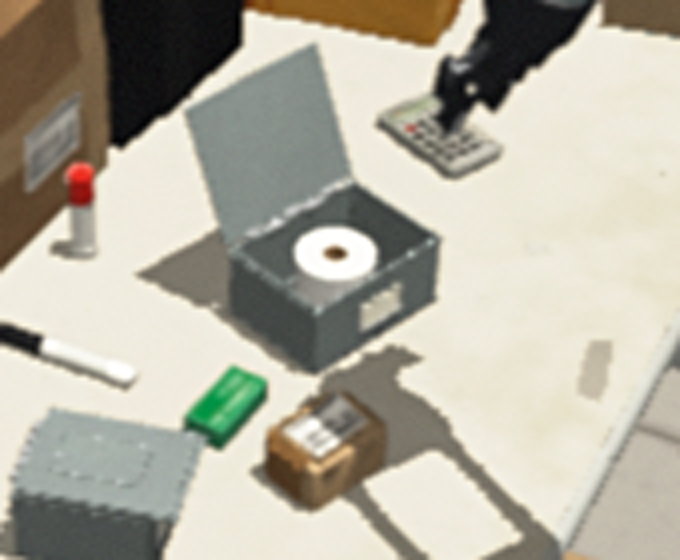

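The picture shows the lid resting open, leaning back at (270,140). The carton stands upright and clear of the box front at (325,445), the narrow box is shut, and the gripper is free. Handing in.

```bash
python3 -c "from workcell import r; print(r.hand_in())"
```

```text
the job is handed in; nothing more can be done
None
```

The carton is pushed left, about 24 mm clear of the wide box's front, and its lid is flipped past upright and rests open by itself; I handed the job in at about 15 s on the robot's clock.

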